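# Make up two water-test kits

### The job

Make up two water-test kits from the loose stock standing on the open bench (not from the black case): the red-capped dropper bottle and the grey-capped vial go into the blue tray, the pink-capped dropper bottle and the powder pot into the yellow tray. In each tray the dropper bottle stands upright on the black rubber pad and the other container upright in the bare compartment. Leave the strip tube and the yellow reel where they are.

Things in the scene. Friction and masses are not known exactly. Their poses are not given: they have to be found in the camera images.
- red_bottle: white dropper bottle with a bright red cap, standing; 76 mm high, round body 32 mm across up to 56 mm, cap about 23 mm across above. Origin: centre of the underside, z up
- vial: small whitish glass vial with a grey cap, standing; 35 mm high, body 28 mm across up to 26 mm, cap 22 mm across above. Origin: centre of the underside, z up
- pink_bottle: white dropper bottle with a pale pink cap, standing; 82 mm high, round body 32 mm across up to 62 mm, cap about 23 mm across above. Origin: centre of the underside, z up
- pot: white powder pot with a white screw lid and an orange band on its label, standing; round, 36 mm across, 44 mm high. Origin: centre of the underside, z up
- strip_tube: white tube of test strips with blue cap and blue foot, standing, 30 mm across, 78 mm high; not wanted, stays where it is. Origin: centre of the underside
- reel: yellow reel lying flat, 44 mm across, 13 mm high; not wanted, stays where it is. Origin: centre of the underside
- blue_tray: shallow blue kit tray, fixed, turned any way; 64 (x) by 124 (y) mm, walls 4 mm thick, 12 high, a 12 mm lip beyond each end in y. Origin: centre of the underside. Two compartments, each 56 by 56 mm inside, floor 4 mm over the bench: the one centred at y = +30 mm has a black rubber pad (level with the floor), the one at y = -30 mm is bare blue
- yellow_tray: shallow yellow kit tray, fixed, turned any way; 64 (x) by 124 (y) mm, walls 4 mm thick, 12 high, a 12 mm lip beyond each end in y. Origin: centre of the underside. Two compartments, each 56 by 56 mm inside, floor 4 mm over the bench: the one centred at y = +30 mm has a black rubber pad (level with the floor), the one at y = -30 mm is bare yellow
Things that resemble listed ones, but are neither listed nor needed, are in the scene too. Leave any green or turquoise look-alike of the pot alone.

How it is judged:
By the outcome, as a careful person would: the job done as asked, in the order asked, and still so for the second after the job is handed in, with the robot touching nothing.
It also fails if it takes over 112 s, if anything falls off the work surface, if the arm or the gripper's body presses on something with over 40 N, if the wrist force passes 120 N, or if a joint passes its speed limit or range.

### The arm

A 6-joint arm with a two-finger parallel gripper is mounted at the origin on a cart in front of the work surface, level with it; the furniture and walls round the work are solid. World frame = base frame: x ahead of the robot, y to its left, z up, the work surface at z = 0. Lengths are in mm, angles in rad, forces in N, time in s.
With the tool pointing down it reaches from about 375 to 925 mm from the base axis. Payload 5.7 kg.
Tool frame: the origin (TCP) lies at the very end of the fingers, on their centre line; the grasp point (between the pads) lies robot.grip_point_offset behind it (robot.grip_point_offset is the distance from the TCP to the grasp point, in mm); z points along the fingers, y is the line along which they close (so a half turn about z gives the same grasp; the last joint's range is limited). The gripper opens to 85 mm and grips with 20 to 120 N. Pads are 22 mm wide; open, the fingers measure 114 mm over their backs; the gripper's body (76 mm by 85 mm) begins 54 mm behind the grasp point. The pads swing forward as they close: fully open they stand 13 mm farther back than shut.
Start: joints at [1.006, 0.359, 1.51, -0, 1.272, -0.115], TCP at [260.86, 540.292, 231.267] pointing down, gripper open.
Joint ranges: [-2.97, 2.97], [-1.01, 2.36], [0.21, 2.38], [-0.96, 4.11], [0.2, 2.71], [-2.98, 2.98]. Speed limits (rad/s): [2.39, 2.39, 3.14, 3.14, 3.14, 3.14].

### API

Orientations are given as a rotation vector (axis times angle).
In Python, from workcell import robot gives the robot as it stands. Calls block until the motion is done:
- robot.move_pose(position, orientation): joint-space move of the TCP to a pose.
- robot.line_to(position, vel=150, rot=None, f_stop=None): straight line of the TCP; rot=None keeps the orientation; vel is the mean speed in mm/s. With f_stop (N) it stops when the force on the tool has changed by that much, and returns True; else False.
- robot.move_j(angles): joint-space move.
- robot.set_gripper(opening, force=None): opening from 0.0 (shut) to 1.0 (fully open); force is the grip in N (None keeps the last); returns when the fingers have stopped.
- robot.pause(seconds).
- robot.inverse_kinematics(position, orientation): joint angles nearest the present ones, or None.
- robot.observe(): the state.
- robot.read_camera(name): name is "scene" or "side" or "wrist"; returns (picture, depth): 420x560x3 uint8, red, green, blue; 420x560 float32, mm along the optical axis (not along the pixel's ray), 0 where there is no reading.
- robot.camera_params(name): a dict with "mtx" (3x3 intrinsics, pixels), "extrinsics" (4x4, takes a point from world to camera coordinates). Camera axes: x right, y up, looking along -z (the intrinsics and any distortion apply to the point x, -y, -z); pixel columns grow to the right and rows downward; lengths in mm; the calibration is good to about 2 mm. The wrist camera is an equidistant fisheye: a pixel r from the principal point sees the ray r / f radians off the axis. A picture is of the moment at which its call begins: read the wrist's pose just before it. camera_params takes no time and is no camera call; for the wrist camera it gives the pose at the moment of the call.
A pose or a line that the arm cannot do raises robot.MotionError and nothing moves.
- robot.hand_in(): hands the job in; it is judged then, once.
Trained networks look in the newest picture that a camera, given by its name, has taken for a name from the list of things; names that differ only in an ending like _2 or _b are one class to them, and where a whole thing is asked for, a point or a joint stands for the part that bears it (a point fixed in the world has none). Each returns a list of dicts, best first, with "score" (0 to 1); they miss things now and then, are a little off and sometimes report something else, mostly with a low value. They report only what shows in the picture. A call takes as long as a camera call. They do not tell look-alikes from the thing itself.
- robot.recognise(camera, name): "at" ([x, y, z] in mm, in world coordinates, good to about 4 mm: the middle of the surface that is visible of it).
- robot.landmark_of(camera, name): "at" ([x, y, z] in mm, in world coordinates, good to about 4 mm: a listed point, or the origin of a listed thing).
The state is a dict: "t": time; "qpos": joint angles; "qvel": joint speeds; "effort": joint torques, N m; "tool_pos": TCP position; "orientation": TCP orientation; "contact_force": force on the tool from outside, world axes, zero at the start; "moment": the same for the moment, N m; "grip_width": opening from 0.0 (shut) to 1.0 (fully open); "gripper_force": force on a finger pad.
Only numpy, scipy, OpenCV 4.12 (cv2) and the standard library are available. Lean on these libraries where they do the work, as an engineer would, in place of code of your own. Each camera call takes 0.05 s, during which the arm holds its last target. There are 200 camera calls.

## Working session

There is one attempt and no reset: what is moved stays moved. The work goes in short steps, each a Python script; the robot and the scene stay as the last script left them, time stands still between calls to the robot, and variables do not carry over. Pictures are saved under pics/ and viewed, at most 14 in all, crops included, and the job is handed in when it is done.

```bash
mkdir -p pics; ls
python3 - <<'E'
from workcell import robot
import cv2
print(robot.grip_point_offset, robot.observe()['orientation'])
for c in ["scene","side"]:
    p,d=robot.read_camera(c)
    cv2.imwrite(f"pics/{c}0.png",cv2.cvtColor(p,cv2.COLOR_RGB2BGR))
    for n in ["red_bottle","vial","pink_bottle","pot","strip_tube","reel","blue_tray","yellow_tray"]:
        print(c,n,[([round(v) for v in r["at"]],round(r["score"],2)) for r in robot.landmark_of(c,n)])
print(robot.observe()['t'])
E
```

```text
pics
18.700000000000003 [-7.00502236e-01 -3.06187796e+00  2.69677688e-03]
scene red_bottle [([527, -380, 0], 0.62)]
scene vial []
scene pink_bottle [([673, 77, -2], 0.61)]
scene pot [([652, 155, 2], 0.72), ([618, 228, 1], 0.7), ([696, 212, 3], 0.63), ([646, 322, -1], 0.5)]
scene strip_tube [([634, -228, 3], 0.65)]
scene reel [([663, -80, 1], 0.65)]
scene blue_tray [([480, 139, 1], 0.69)]
scene yellow_tray [([480, -102, -2], 0.59)]
side red_bottle [([523, -379, -2], 0.76)]
side vial [([567, 335, 1], 0.6)]
side pink_bottle [([677, 78, -4], 0.63)]
side pot [([642, 318, 0], 0.67), ([695, 206, -3], 0.64), ([620, 232, -1], 0.63), ([587, 146, -1], 0.56), ([652, 157, 2], 0.46)]
side strip_tube [([636, -230, -2], 0.67)]
side reel [([659, -83, 2], 0.69)]
side blue_tray [([478, 139, 2], 0.88), ([661, -83, 2], 0.21)]
side yellow_tray [([481, -101, -2], 0.91), ([568, 334, 1], 0.31)]
0.9
```

View pics/scene0.png

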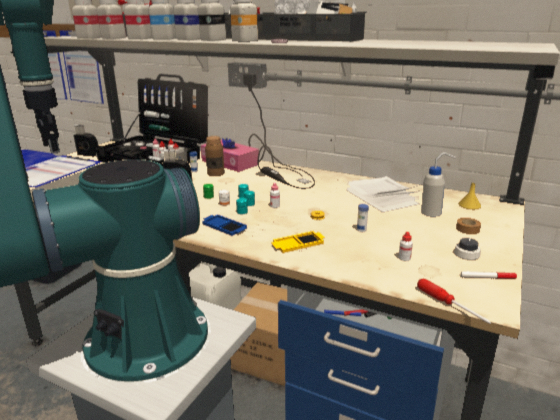

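View pics/side0.png

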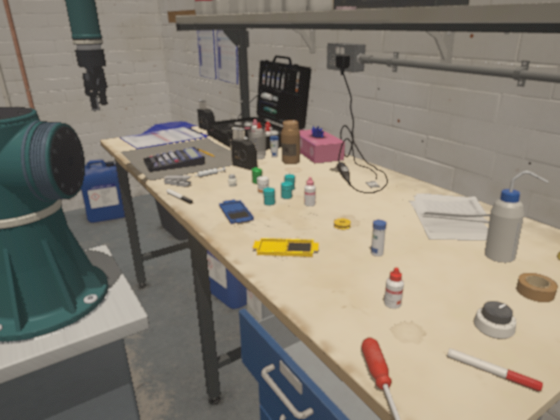

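The scene picture shows pot candidates: green (208,190), white (224,197), and turquoise (242,190), (249,198) and (241,206). Dropper bottles are pink (275,196) and red (406,247), plus red-capped ones in the case at about (165,150). A vial candidate is at side (232,180). I choose the white pot and the loose red bottle, and check them in a close crop.

```bash
python3 - <<'E'
import cv2, numpy as np
p=cv2.imread("pics/side0.png")
a=cv2.resize(p[155:260,155:335],None,fx=4,fy=4,interpolation=cv2.INTER_CUBIC)
cv2.imwrite("pics/c1.png",a)
E
cat > h.py <<'E'
from workcell import robot
import numpy as np, cv2
from scipy.spatial.transform import Rotation as R
def rot(yaw):  # tool down, closing line (tool y) at world angle yaw
    y=np.array([np.cos(yaw),np.sin(yaw),0]); z=np.array([0,0,-1.]); x=np.cross(y,z)
    return R.from_matrix(np.c_[x,y,z]).as_rotvec()
def cloud(cam):
    par=robot.camera_params(cam); p,d=robot.read_camera(cam); K=np.array(par["mtx"]); E=np.linalg.inv(np.array(par["extrinsics"]))
    v,u=np.mgrid[:420,:560]; x=(u-K[0,2])/K[0,0]; y=(v-K[1,2])/K[1,1]
    if cam=="wrist":
        r=np.hypot(x,y)+1e-9; s=np.tan(np.minimum(r,1.5))/r; x=x*s; y=y*s
    P=np.stack([x*d,-y*d,-d,np.ones_like(d)],-1)@E.T
    return p,d,P[...,:3]
def best_yaw(pos,pref,z=None):
    """of yaw and yaw+pi take the one whose IK keeps joint 6 nearer zero"""
    o=[]
    for k in (0,np.pi,-np.pi):
        q=robot.inverse_kinematics(pos,rot(pref+k))
        if q is not None: o.append((abs(q[5]),pref+k))
    return min(o)[1]
E
```

```text
(no output)
```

View pics/c1.png

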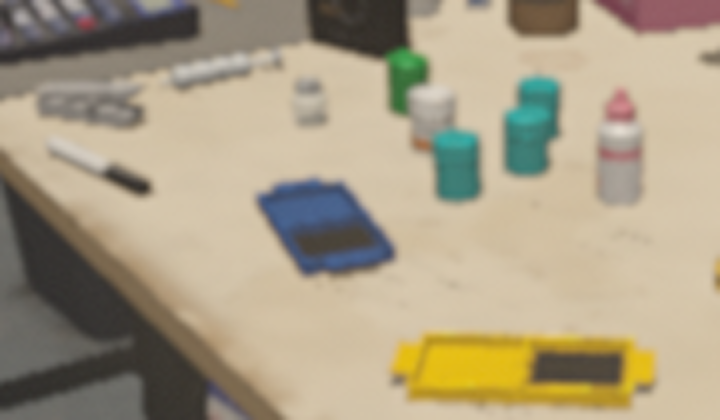

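Run:
```python
from h import *
for c in ["side","scene"]:
    p,d,P=cloud(c); h=cv2.cvtColor(p,cv2.COLOR_RGB2HSV)
    for n,cx,cy,lo,hi in [("blue",479,139,100,125),("yellow",480,-102,20,33)]:
        m=(h[...,0]>=lo)&(h[...,0]<=hi)&(h[...,1]>110)&(np.hypot(P[...,0]-cx,P[...,1]-cy)<110)&(P[...,2]<25)&(P[...,2]>-8)&(d>0)
        q=P[m][:,:2].astype(np.float32)
        near=(np.hypot(P[...,0]-cx,P[...,1]-cy)<50)&(d>0)&(P[...,2]<20)
        dk=P[near&(p.max(-1)<70)][:,:2]
        print(c,n,m.sum(),cv2.minAreaRect(q),"dark",len(dk),np.median(dk,0))
    print(robot.observe()['t'])
# heights over bench near x>600 for clearance: shelf underside
    m=(P[...,2]>250)&(d>0)&(P[...,0]>400)&(P[...,0]<1000)&(abs(P[...,1])<400)
    if m.any(): print("high stuff min x",np.percentile(P[m][:,0],[0.5,5]),"z",np.percentile(P[m][:,2],[1,50]))
```

```text
side blue 172 ((473.1972351074219, 130.67047119140625), (136.53173828125, 57.03240966796875), 74.8901596069336) dark 0 [nan nan]
side yellow 911 ((485.0547180175781, -95.28741455078125), (90.4366226196289, 147.60546875), 53.34164810180664) dark 0 [nan nan]
0.95
high stuff min x [744.39593029 745.76631794] z [448.16220563 476.00386926]
scene blue 387 ((475.60797119140625, 138.70999145507812), (145.8090362548828, 66.61163330078125), 78.28205871582031) dark 98 [480.68068961 116.26856201]
scene yellow 640 ((491.6148376464844, -96.59043884277344), (92.87835693359375, 162.6434783935547), 52.95451354980469) dark 71 [ 509.15726093 -113.08577969]
1.0
high stuff min x [742.02094019 745.19538877] z [448.35992852 495.2571792 ]
  return _methods._mean(a, axis=axis, dtype=dtype,
  ret = um.true_divide(
```

The crop shows the white pot with an orange band at (430,118), between the green one (407,80) and the turquoise ones. The pads are at the robot-right end of the blue tray (335,240) and the right end of the yellow tray (578,368). Next is a wrist view.

Run:
```python
from h import *
for i,(x,y) in enumerate([(540,220),(500,-60)]):
    pos=[x,y,330]; yw=best_yaw(pos,np.arctan2(y,x)+np.pi/2)
    robot.move_pose(pos,rot(yw))
    p,d,P=cloud("wrist")
    np.savez(f"w{i}.npz",p=p,d=d,P=P)
    cv2.imwrite(f"pics/w{i}.png",cv2.cvtColor(p,cv2.COLOR_RGB2BGR))
    for n in ["red_bottle","vial","pink_bottle","pot","strip_tube","reel","blue_tray","yellow_tray"]:
        print(i,n,[([round(v) for v in r["at"]],round(r["score"],2)) for r in robot.landmark_of("wrist",n)])
    print(robot.observe()['t'],np.round(robot.observe()['qpos'],2),np.round(P[210,280],0))
```

```text
0 red_bottle [([531, -380, -2], 0.91)]
0 vial [([566, 334, -2], 0.53)]
0 pink_bottle [([674, 74, -3], 0.69)]
0 pot [([618, 231, 1], 0.98), ([589, 147, 0], 0.96), ([653, 156, -2], 0.84), ([645, 318, 0], 0.81), ([701, 210, 0], 0.7)]
0 strip_tube [([636, -230, 2], 0.81)]
0 reel [([663, -80, 2], 0.72)]
0 blue_tray [([483, 137, 2], 0.93)]
0 yellow_tray [([483, -102, 4], 0.66)]
3.05 [0.27 0.26 1.41 0.   1.47 1.45] [467. 193.   5.]
1 red_bottle [([529, -384, -2], 0.97)]
1 vial [([565, 336, 1], 0.79), ([476, 138, 3], 0.28)]
1 pink_bottle [([672, 75, 1], 0.55)]
1 pot [([618, 233, 2], 0.84), ([700, 208, -2], 0.73), ([568, 336, -1], 0.73), ([584, 145, 3], 0.72), ([648, 318, 3], 0.64)]
1 strip_tube [([634, -230, 2], 0.86)]
1 reel [([663, -82, 5], 0.9)]
1 blue_tray [([480, 138, 2], 0.83)]
1 yellow_tray [([481, -98, 2], 0.92)]
4.5917 [-0.26  0.14  1.57  0.    1.44  1.43] [426. -49.  13.]
```

View pics/w0.png

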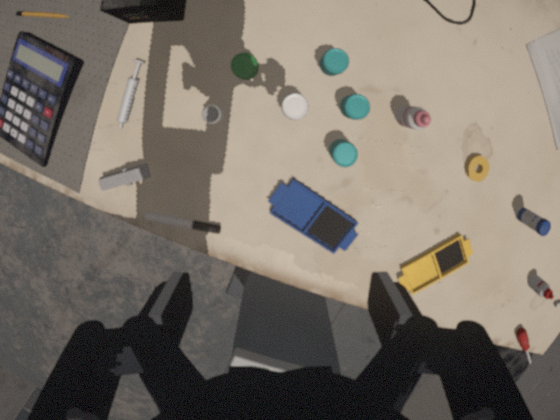

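View pics/w1.png

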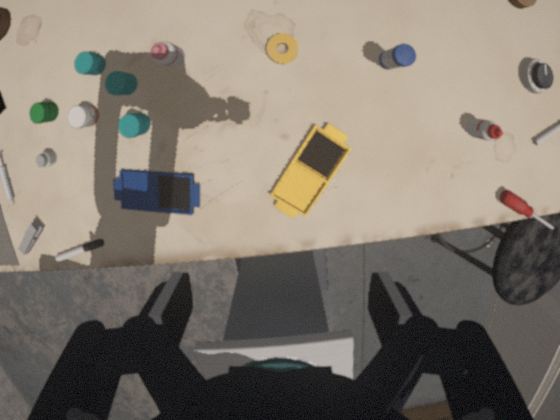

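Both wrist pictures show everything needed. w0 has the vial (212,114), white pot (294,105), pink bottle (416,118) and blue tray (312,215) with its pad at (330,227). w1 has the yellow tray (310,170) with its pad at (323,155) and the red bottle (490,130). Next I measure tray poses and object centres from the clouds.

Run:
```python
from h import *
W=[np.load(f"w{i}.npz") for i in (0,1)]
for i,n,cx,cy,lo,hi in [(0,"blue",481,138,100,125),(1,"blue",481,138,100,125),(0,"yellow",481,-101,18,33),(1,"yellow",481,-101,18,33)]:
    p,d,P=(W[i][k] for k in "pdP"); h=cv2.cvtColor(p,cv2.COLOR_RGB2HSV)
    r=np.hypot(P[...,0]-cx,P[...,1]-cy)
    m=(h[...,0]>=lo)&(h[...,0]<=hi)&(h[...,1]>130)&(r<90)&(d>0)
    m=cv2.morphologyEx(m.astype(np.uint8),cv2.MORPH_OPEN,np.ones((3,3)))>0
    dk=P[(r<50)&(d>0)&(p.max(-1)<60)][:,:2]
    print(i,n,m.sum(),cv2.minAreaRect(P[m][:,:2].astype(np.float32)),"dark",len(dk),np.median(dk,0))
for i,n,cx,cy,z0,z1 in [(0,"pot",619,231,35,55),(0,"vial",566,335,22,45),(1,"vial",566,335,22,45),(0,"pink",674,76,45,95),(1,"pink",674,76,45,95),(1,"red",528,-381,45,90),(0,"turq",587,146,35,55),(0,"turq2",652,156,35,55),(0,"turq3",698,209,35,55),(0,"green",646,319,35,55)]:
    p,d,P=(W[i][k] for k in "pdP")
    m=(np.hypot(P[...,0]-cx,P[...,1]-cy)<32)&(P[...,2]>z0)&(P[...,2]<z1)&(d>0)
    c=P[m]; t=c[c[:,2]>np.percentile(c[:,2],95)-8] if len(c) else c
    print(i,n,len(c),t.mean(0).round() if len(t) else '', "mid", ((t.min(0)+t.max(0))/2).round() if len(t) else '')
```

```text
0 blue 0 ((0.0, 0.0), (0.0, 0.0), 0.0) dark 506 [471.67842611 115.20151952]
1 blue 0 ((0.0, 0.0), (0.0, 0.0), 0.0) dark 755 [473.25192528 119.27947341]
0 yellow 1507 ((478.7284851074219, -97.72731018066406), (63.84900665283203, 143.56948852539062), 50.91829299926758) dark 283 [ 499.30300201 -120.48278294]
1 yellow 2449 ((479.3001708984375, -99.04676818847656), (62.22820281982422, 143.7496795654297), 51.135581970214844) dark 17161 [ 504.26492538 -101.86048568]
0 pot 573 [619. 235.  44.] mid [619. 234.  43.]
0 vial 281 [568. 336.  35.] mid [568. 337.  33.]
1 vial 180 [568. 334.  34.] mid [568. 335.  33.]
0 pink 449 [674.  78.  79.] mid [675.  77.  78.]
1 pink 472 [674.  74.  79.] mid [675.  75.  79.]
1 red 325 [ 526. -376.   74.] mid [ 527. -377.   73.]
0 turq 555 [586. 148.  44.] mid [586. 147.  42.]
0 turq2 558 [651. 159.  44.] mid [652. 158.  42.]
0 turq3 568 [696. 209.  44.] mid [697. 209.  42.]
0 green 560 [645. 316.  44.] mid [645. 316.  42.]
```

Run:
```python
from h import *
for i in (0,1):
    w=np.load(f"w{i}.npz"); p,d,P=w["p"].astype(int),w["d"],w["P"]
    r=np.hypot(P[...,0]-481,P[...,1]-138); print(w["p"][[200,190][i],[295,135][i]])
    m=(p[...,2]>p[...,0]+35)&(p[...,2]>p[...,1]+20)&(r<85)&(d>0)
    m=cv2.morphologyEx(m.astype(np.uint8),cv2.MORPH_OPEN,np.ones((3,3)))>0
    print(m.sum(),cv2.minAreaRect(P[m][:,:2].astype(np.float32)))
```

```text
[ 71  94 137]
1823 ((479.1191101074219, 141.19546508789062), (145.17257690429688, 61.86045837402344), 78.94658660888672)
[48 55 78]
839 ((479.3927917480469, 140.5770263671875), (144.49667358398438, 60.742088317871094), 77.94815826416016)
```

```bash
cat >> h.py <<'E'
TR={"blue":((479.5,139.8),np.radians(-101.5)),"yellow":((479.5,-99),np.radians(-39))} # centre, direction of +y (pad)
def carry(src,pick_yaw,zt,tray,off,zup=165):
    c,a=TR[tray]; dst=np.array(c)+off*np.array([np.cos(a),np.sin(a)])
    up=lambda xy,z:[float(xy[0]),float(xy[1]),z]
    robot.set_gripper(1.0,45)
    y=best_yaw(up(src,zup),pick_yaw); robot.move_pose(up(src,zup),rot(y))
    if robot.line_to(up(src,zt),150,f_stop=15): print("contact on descent",robot.observe()['tool_pos'])
    robot.set_gripper(0.0,45); s=robot.observe(); print("grip",s['grip_width'],s['gripper_force'])
    if s['grip_width']<.15: print("MISSED"); return
    robot.line_to(up(src,zup),200)
    print("held",robot.observe()['grip_width'])
    y=best_yaw(up(dst,zup),a+np.pi/2); robot.move_pose(up(dst,zup),rot(y))
    robot.line_to(up(dst,zt+20),200)
    print("stop",robot.line_to(up(dst,zt+5),40,f_stop=8),robot.observe()['tool_pos'])
    robot.set_gripper(min(1,s['grip_width']+.3)); robot.line_to(up(dst,zup),200)
    print("t",robot.observe()['t'],robot.observe()['qpos'].__repr__())
E
python3 - <<'E'
from h import *
carry((528,-380),np.arctan2(-380,528)+np.pi/2,18,"blue",31)
p,_=robot.read_camera("wrist"); cv2.imwrite("pics/w2.png",cv2.cvtColor(p,cv2.COLOR_RGB2BGR))
E
```

```text
grip 0.3564991801457807 44.46220278739929
held 0.35902100680185034
stop False [473.1486405  109.44766795  22.88135978]
t 13.05 array([ 8.48359040e-02,  2.73657591e-01,  1.83328450e+00, -6.94874513e-06,
        1.03607325e+00,  2.85586079e-01])
```

View pics/w2.png

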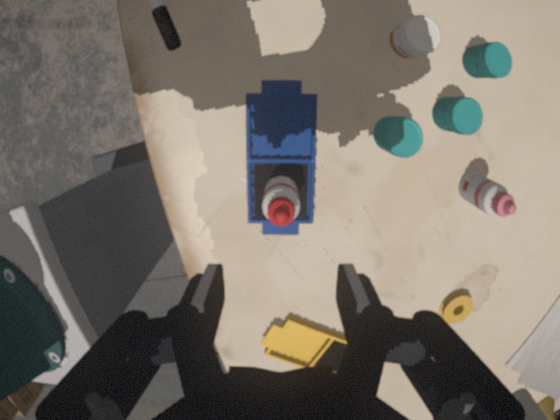

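The red bottle stands on the blue tray's pad at (282,200). Next the vial, then the pink bottle.

Run:
```python
from h import *
carry((567.5,335.5),np.radians(76),8,"blue",-32)
p,_=robot.read_camera("wrist"); cv2.imwrite("pics/w3.png",cv2.cvtColor(p,cv2.COLOR_RGB2BGR))
```

```text
grip 0.2892042718203139 44.2355447873706
held 0.29018697801830334
stop False [485.70705266 171.08733028  12.88545234]
t 21.1333 array([2.04505482e-01, 3.12720373e-01, 1.77270848e+00, 1.56992965e-05,
       1.05768440e+00, 4.05262049e-01])
```

View pics/w3.png

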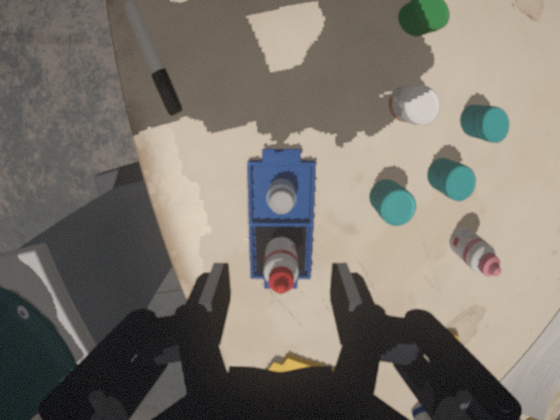

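The vial stands in the bare blue compartment at (281,195). Next the pink bottle and the pot.

Run:
```python
from h import *
carry((674.5,76),np.radians(15),20,"yellow",31)
p,_=robot.read_camera("wrist"); a=p
carry((619,232.5),np.radians(24),10,"yellow",-32)
robot.move_pose([420,30,280],rot(best_yaw([420,30,280],np.pi/2)))
p,d,P=cloud("wrist"); cv2.imwrite("pics/w4.png",cv2.cvtColor(p,cv2.COLOR_RGB2BGR))
q,_=robot.read_camera("side"); q=cv2.resize(q[150:290,155:435],None,fx=2.8,fy=2.8,interpolation=cv2.INTER_CUBIC); cv2.imwrite("pics/s4.png",cv2.cvtColor(q,cv2.COLOR_RGB2BGR))
```

```text
grip 0.3646961678293681 44.465212225914
held 0.3634011214814858
stop False [ 503.43446061 -118.50228737   24.9152824 ]
t 28.5583 array([-3.64711254e-01,  3.15587114e-01,  1.76804563e+00, -2.63338883e-06,
        1.05934474e+00, -1.25480512e+00])
grip 0.38886780820267564 44.59026648954023
held 0.3880562456422126
stop False [454.45802151 -78.8517014   14.91465323]
t 36.975 array([-3.21629326e-01,  2.40776959e-01,  1.88241933e+00, -5.15714553e-05,
        1.01980164e+00, -1.21179822e+00])
```

View pics/w4.png

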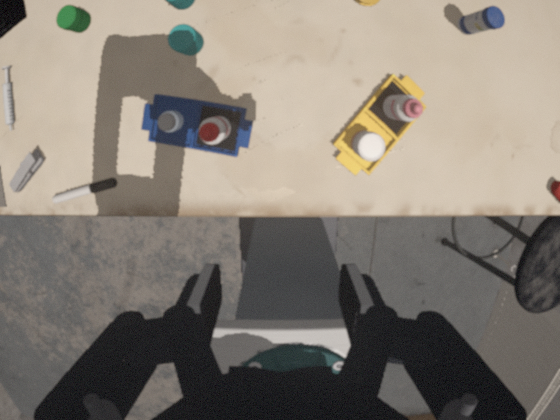

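View pics/s4.png

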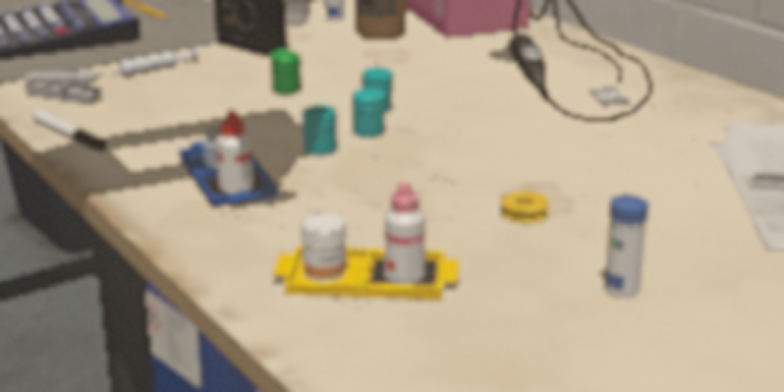

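All four containers stand upright in the right compartments: pot (325,245) and pink bottle (405,235) in the yellow tray, red bottle (235,155) and vial (208,150) in the blue. The look-alikes, strip tube and reel look undisturbed.

```bash
python3 -c "
from workcell import robot
print(robot.hand_in())"
```

```text
the job is handed in; nothing more can be done
None
```

The job is handed in: the red-capped bottle (on the pad) and vial are in the blue tray, the pink-capped bottle (on the pad) and white powder pot are in the yellow tray, all upright, and it took about 40 s of the 112 s allowed.

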